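# Load-test a cordless-tool battery pack on a bench tester

## Robot

A 6-joint arm with a two-finger parallel gripper is mounted at the origin on a cart in front of the work surface, level with it; the furniture and walls round the work are solid. World frame = base frame: x ahead of the robot, y to its left, z up, the work surface at z = 0. Lengths are in m, angles in degrees, forces in N, time in s.
With the tool pointing down it reaches from about 0.275 to 0.75 m from the base axis. Payload 10.2 kg.
Tool frame: the origin (TCP) lies at the very end of the fingers, on their centre line; the grasp point (between the pads) lies 19 mm behind it (ctrl.grip_depth is the distance from the TCP to the grasp point, in m); z points along the fingers, y is the direction in which the jaws open and shut (so a half turn about z gives the same grasp; the last joint's range is limited). The gripper opens to 88 mm and grips with 3 to 60 N. Pads are 18 mm wide; open, the fingers measure 123 mm over their backs; the gripper's body (75 mm by 187 mm) begins 45 mm behind the grasp point.
Start: joints at [-83.388, 17.928, 85.812, -0, 76.261, -12.8], TCP at [0.174, -0.495, 0.239] pointing down, gripper open.
Joint ranges: [-168.41, 168.41], [-55.51, 124.54], [10.69, 146.95], [-70.63, 250.63], [1, 178], [-165.06, 165.06]. Speed limits (degrees/s): [136.94, 136.94, 172.46, 180, 180, 180].

## Interface

Orientations are given as [roll, pitch, yaw] about the fixed x, y, z axes, in that order (R = Rz(yaw) Ry(pitch) Rx(roll)).
In Python, from cell import ctrl gives the robot as it stands.
- The arm moves only by the tool send_rows, never from a script. Its argument "series" is a list of rows, each a list of 3 entries, a list of its own where there are three numbers: the shift along the tool's x, y, z scaled (see below), then the turn, a rotation vector about the tool's x, y, z scaled (see below), then the closure, from -1 (fully open) to 1 (shut), so that 0 is half open. In form: [[[tx, ty, tz], [ax, ay, az], grip], ...]. A call has exactly 8 rows; each row is the pose to reach, as a shift and turn from the pose commanded when the call began, along the tool's axes at that moment; what a row does not reach only later rows make up. The controller multiplies each number of a shift by 15 cm and each number of a turn by pi/2 rad. A row lasts 1/12 s, in which the tool goes at most 41.7 mm and 7.16 degrees, less where a joint would pass 70% of its speed; a pose out of reach is approached as far as the arm can. A call with a number of a shift or a turn outside -1 to 1 is refused whole. A call with a gripper value outside its range is refused whole. The fingers move at their own pace and stop on an object; "grip_force" is the grip in N (left out, the last holds). Time passes only in rows, so rows that repeat a pose let the fingers close, or fill a call up. It gives the time, the measured TCP pose, the force and the opening at its end, in the units of the state.
- ctrl.sense(): the state, without advancing time (a new reading comes with each control period).
- ctrl.get_image(name): name is "side" or "top"; returns a dict with "pixels" (480x640x3 uint8, red, green, blue), "mtx" (3x3 intrinsics, pixels), "k1" (the pictures are not rectified: a ray, as slopes to the right and down, at radius r is drawn at 1 + k1 r^2 times it, then the intrinsics apply), "rvec" (rotation vector, rad) and "tvec" (3), from world to camera coordinates, as OpenCV has them. Camera axes: x right, y down, z forward; pixel columns grow to the right and rows downward; lengths in m; the calibration is good to about 2 mm. A picture is of the moment at which its call begins. There is no depth.
- ctrl.hand_in(): hands the job in, once; it reports no verdict.
The state is a dict: "time_s": time; "qpos": joint angles; "qvel": joint speeds; "effort": joint torques, N m; "tcp_pos": TCP position; "tool_rot": TCP orientation; "wrist_force": force on the tool from outside, world axes, zero at the start; "torque": the same for the moment, N m; "gripper_width": finger opening in m.
Only numpy, scipy, OpenCV 4.12 (cv2) and the standard library are available. Lean on these libraries where they do the work, as an engineer would, in place of code of your own. Each camera call takes 0.05 s, during which the arm holds its last target.

## Task

Test the battery pack with the yellow band: first turn the tester's selector dial to click in at the yellow mark, then slide the pack between the dock's yellow guides over the locating pin that it hides, until it drops on, and press it fully down against the sprung contacts. Finish while still holding the pack pressed down - do not let go, since the test lasts only as long as the contacts are held closed. Never close the contacts with the dial at another mark, and leave the blue-banded pack and the other things on the table where they are.

Things in the scene. Friction and masses are not known exactly. Their poses are not given: they have to be found in the camera images.
- yellow_pack: Battery pack to test: black block, yellow band and yellow top panel, 74 (x) x 54 (y) x 66 (z) mm, 0.2 to 0.42 kg, standing on the table. Origin: centre of the underside; z up. A round socket, 15 mm wide, 20 mm deep, 1.5 mm chamfer, opens in the underside at the origin. Grip it across the plain 54 mm (y) faces. Half a turn about z makes no difference.
- blue_pack: Another pack of the same shape, with a blue band and panel; not to be tested, leave it where it stands. It and the yellow pack may swap places from one start to the next.
- tester: Bench tester, fixed to the table: grey and black case 170 (x) x 260 (y) x 45 (z) mm. Origin: centre of its underside; x points to its back, z up. Its flat top panel is at z = 45 mm. The dock for the pack is on its left half, centred at (0, 62) mm; the selector dial on its right half, centred at (-18, -68) mm, with the display behind it.
- dock (a point): Centre of the dock on the top panel, 45 mm above the table; axes as the tester's. A seated pack has its x axis along this x. Two yellow guides along x, 56 mm long, inner faces at y = +-29 mm (2 mm clear of each side of a pack), their outward-flared tops up to 22 mm above the panel and out to y = +-37 mm. Front and back are open: a pack can slide along x between them.
- pin_tip (a point): Rounded tip of the fixed upright steel locating pin, 12 mm thick, in the dock's centre. The tip is 60 mm above the table: 15 mm above the top panel, 9 mm above the contact deck when that is up. A pack not yet on the pin rests on this tip; once its socket is over the pin it drops 9 mm onto the deck. Axes as the tester's.
- contact_deck (a joint): Sprung black deck with brass contacts round the pin, between the guides, 66 x 50 mm. Value in m: 0 = up (its top 51 mm above the table), 0.006 = bottom stop (top level with the panel, 45 mm above the table). 8 N start it down, about 12 N hold it at the bottom; a pack's own weight does not sink it. Test contacts close at 0.003.
- deck_top (a point): Point on the top of the contact deck, 24 mm behind the pin; moves with the deck.
- selector (a joint): Angle of the selector dial in rad; grows clockwise seen from above. Four positions, each with a detent that pulls the dial in: 0 = white mark (off), 0.65 = green, 1.30 = yellow, 1.95 = blue. End stops at -0.07 and 2.02. It starts at white or green. Under 0.15 N m turns it from one detent to the next.
- selector_grip (a point): Centre of the dial's black grip bar, on its axis, 66 mm above the table. Bar 42 mm long, 12 mm thick, from 55 to 76 mm above the table, on a round 47 mm skirt. x runs along the bar to the white pointer end, y across its 12 mm. In the tester's frame the pointer stands at 0.975 rad minus the joint value, anticlockwise from x.
- charger_brick: Black plastic charger brick lying on the table, 60 x 128 x 40 mm, a bystander. Origin: centre of its underside.
- tape_measure: Yellow and black tape measure standing on the table, 38 x 75 x 62 mm, a bystander. Origin: centre of its underside.
- electrical_tape: Roll of black tape, 55 x 53 x 19 mm, lying flat, a bystander. Origin: centre of its underside.
- pliers_red: Red-handled pliers lying on the table, 47 x 148 x 12 mm, a bystander. Origin: centre of its underside.

How it is judged (in metres and radians):
On the way, in this order (a step that is already met when the one before it is completed fails the run):
1. the selector dial is in the detent at the yellow mark (value of joint selector between 1.15 and 1.45 rad), for 0.2 s.
2. the yellow-banded pack is on the pin and pressed down to the deck's bottom stop (all of step 1 and value of joint contact_deck above 0.0045 m and horizontal distance between yellow_pack and pin_tip below 0.004 m and z of yellow_pack in the frame of pin_tip below -0.0125 m and angle between the x axis of yellow_pack and the x axis of tester, either way round below 0.15 rad and angle between yellow_pack's own z axis and vertical below 0.1 rad and contact force between any of the fingers, the arm and yellow_pack above 3 N), for 0.5 s.
At the end, for the whole second after the job is handed in: Dial at the yellow mark (1.30 rad, +-0.15); yellow-banded pack over the pin (within 4 mm, square within 0.15 rad, upright within 0.1 rad), at least 12.5 mm below the pin's tip, deck pressed down 4.5 mm or more of its 6, and the robot still pressing or gripping the pack (over 3 N), at rest (all of step 2 and linear speed of yellow_pack below 0.02 m/s); the arm keeps its last pose, push and grip.
It fails at once if the contacts are closed (deck pressed 3 mm or more) while the dial is not at the yellow mark (value of joint contact_deck above 0.003 m and not (value of joint selector between 1.15 and 1.45 rad)).
It fails at once if the blue-banded pack or another thing on the table is moved by more than 30 mm (distance of any of blue_pack, charger_brick, tape_measure, electrical_tape, pliers_red from where it was at the start of the episode above 0.03 m).
It also fails if it takes over 61 s, if anything falls off the work surface, if the arm or the gripper's body presses on something with over 40 N, if the wrist force passes 120 N, or if a joint passes its speed limit or range.

## Working session

There is one attempt and no reset: what is moved stays moved. The work goes in short steps, Python scripts to look and compute and a tool call to move; the robot and the scene stay as the last step left them, time stands still between calls to the robot, and variables do not carry over. Pictures are saved under pics/ and viewed, and the job is handed in when it is done.

Besides the shell and the picture viewer there is one more tool, called after ">>>" as name([rows], argument=value, ...), one row to a line, values as JSON. send_rows: Moves the arm, as the interface text tells. Its arguments: {"type":"object","properties":{"series":{"type":"array"},"grip_force":{"type":"number"}},"required":["series"]}

```bash
ls; mkdir -p pics
python3 - <<'E'
from cell import ctrl
import cv2,pickle
s=ctrl.sense(); print(s)
for n in("side","top"):
    d=ctrl.get_image(n); pickle.dump(d,open(f"{n}0.pkl","wb")); cv2.imwrite(f"pics/{n}0.png",d["pixels"][:,:,::-1]); print(n,d["mtx"],d["k1"],d["rvec"],d["tvec"])
print(ctrl.grip_depth)
E
```

```text
pics
{'time_s': 0.0, 'qpos': array([-8.33867216e+01,  1.79583407e+01,  8.58555001e+01, -2.13391604e-04,
        7.62623148e+01, -1.27987475e+01]), 'qvel': array([-0.08079815, -0.08798502, -0.01484452,  0.00314802,  0.00503397,
       -0.01137842]), 'effort': array([-6.01133888e-04, -4.02208042e+01, -2.52269483e+01,  6.93945796e-02,
        3.52310494e-02, -1.13822105e-04]), 'tcp_pos': array([ 0.17445474, -0.494887  ,  0.23816114]), 'tool_rot': array([-1.79925691e+02, -1.66684533e-02,  1.94120659e+01]), 'wrist_force': array([ 0.4099702 ,  0.45101165, -0.31149548]), 'torque': array([-0.07102076,  0.0305871 ,  0.02431752]), 'gripper_width': 0.08828145940883655}
side [[544.83551429   0.         321.45818932]
 [  0.         544.83551429 245.44572756]
 [  0.           0.           1.        ]] 0.02482398917737574 [ 0.4282087  -2.74533397  1.21394283] [0.5157137  0.21593023 1.08898185]
top [[544.93047961   0.         313.0040848 ]
 [  0.         544.93047961 252.93633463]
 [  0.           0.           1.        ]] -0.13599987595551855 [ 2.12005437 -2.10870017  0.20489655] [-0.04952149  0.54475343  1.39735478]
0.0187
```

View pics/top0.png

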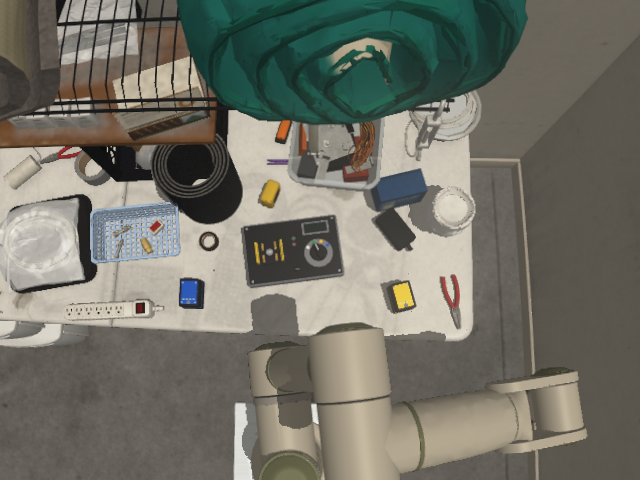

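View pics/side0.png

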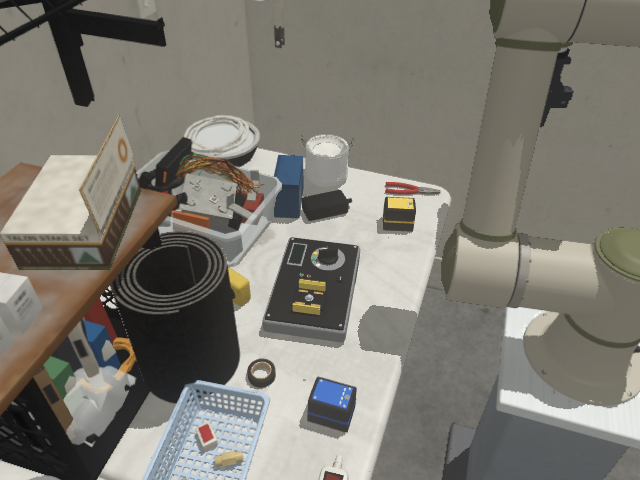

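The top view shows the tester at about (293,250), with the dock guides at (270,251) and the dial at (319,252). The yellow pack is at (402,296) and the blue pack at (191,293). Next I'll zoom in and measure.

```bash
cat > h.py <<'E'
import numpy as np,cv2,pickle
def load(n): return pickle.load(open(n,"rb"))
def slopes(d,uv):
    uv=np.atleast_2d(np.asarray(uv,float)); K=d["mtx"]
    p=(uv-[K[0,2],K[1,2]])/[K[0,0],K[1,1]]
    q=p.copy()
    for _ in range(30): q=p/(1+d["k1"]*(q**2).sum(1,keepdims=True))
    return q
def ray(d,uv):
    R,_=cv2.Rodrigues(np.asarray(d["rvec"],float)); t=np.asarray(d["tvec"],float).ravel()
    q=slopes(d,uv); r=np.c_[q,np.ones(len(q))]@R
    return -R.T@t,r
def onplane(d,uv,z):
    c,r=ray(d,uv); s=(z-c[2])/r[:,2]; return c+r*s[:,None]
def proj(d,P):
    R,_=cv2.Rodrigues(np.asarray(d["rvec"],float)); c=np.atleast_2d(P)@R.T+np.asarray(d["tvec"],float).ravel()
    q=c[:,:2]/c[:,2:]; q=q*(1+d["k1"]*(q**2).sum(1,keepdims=True))
    return q*[d["mtx"][0,0],d["mtx"][1,1]]+[d["mtx"][0,2],d["mtx"][1,2]]
def crop(d,x0,y0,x1,y1,s,fn):
    im=d["pixels"][y0:y1,x0:x1,::-1]; cv2.imwrite(fn,cv2.resize(im,None,fx=s,fy=s,interpolation=cv2.INTER_CUBIC))
def blobs(d,lo,hi,roi,mn=15):
    x0,y0,x1,y1=roi; hsv=cv2.cvtColor(np.ascontiguousarray(d["pixels"]),cv2.COLOR_RGB2HSV)
    m=cv2.inRange(hsv,np.array(lo),np.array(hi)); k=np.zeros_like(m); k[y0:y1,x0:x1]=m[y0:y1,x0:x1]
    c,_=cv2.findContours(k,cv2.RETR_EXTERNAL,cv2.CHAIN_APPROX_NONE)
    return [(cv2.contourArea(x),cv2.minAreaRect(x),x) for x in c if cv2.contourArea(x)>mn],k
E
python3 - <<'E'
from h import *
t=load("top0.pkl"); s=load("side0.pkl")
crop(t,235,205,355,295,6,"pics/tt.png"); crop(t,375,265,475,335,7,"pics/tp.png")
crop(s,255,230,365,345,5,"pics/st.png"); crop(s,370,170,450,240,7,"pics/sp.png")
for n,d,rois in(("top",t,[(375,270,425,320),(250,235,290,270)]),("side",s,[(375,190,425,240),(285,270,335,325)])):
  for r in rois:
    b,_=blobs(d,(20,110,90),(34,255,255),r,5)
    for a,rect,c in b: print(n,a,rect)
E
```

```text
top 331.5 ((402.8294982910156, 295.186279296875), (24.355592727661133, 16.165691375732422), 74.47589111328125)
top 62.0 ((256.6230773925781, 252.48460388183594), (21.458009719848633, 3.8450770378112793), 82.87498474121094)
top 49.0 ((281.0000305175781, 249.50003051757812), (21.333974838256836, 3.348937749862671), 82.87498474121094)
side 22.5 ((398.498779296875, 221.5356903076172), (29.08859634399414, 2.105800151824951), 2.045408248901367)
side 204.5 ((400.0, 202.5), (11.0, 26.0), 90.0)
side 223.5 ((305.6799621582031, 307.7399597167969), (28.142852783203125, 9.758074760437012), 8.130102157592773)
side 213.0 ((311.9039611816406, 284.7205505371094), (27.09356117248535, 9.251460075378418), 7.594643592834473)
```

View pics/tt.png

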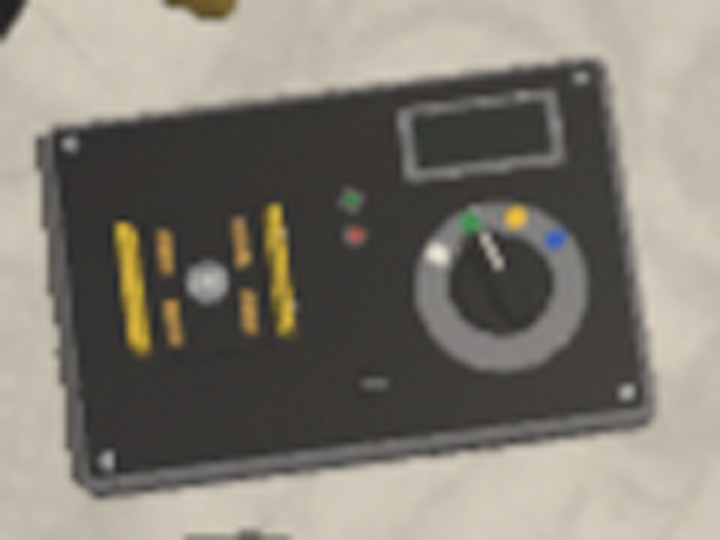

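View pics/tp.png

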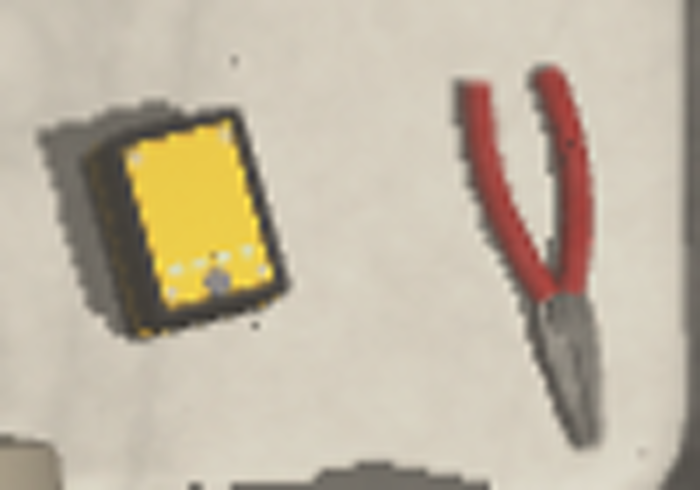

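View pics/st.png

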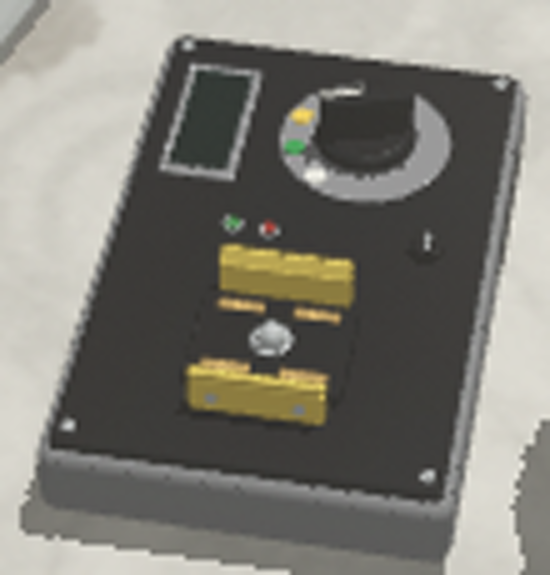

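View pics/sp.png

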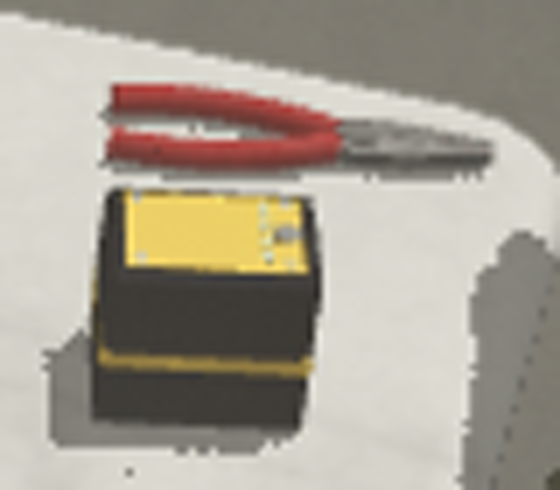

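The dial is at green, since its pointer lies at the green dot. The yellow pack stands near (402,296), clear of the pliers. Now I'll triangulate.

```bash
cat >> h.py <<'E'
def tri(t,ut,s,us):
    a,ra=ray(t,ut); b,rb=ray(s,us); ra=ra[0]/np.linalg.norm(ra[0]); rb=rb[0]/np.linalg.norm(rb[0])
    k=np.linalg.lstsq(np.c_[ra,-rb],b-a,rcond=None)[0]; p=a+ra*k[0]; q=b+rb*k[1]
    return (p+q)/2,np.linalg.norm(p-q)
def uc(pts,x0,y0,s): return np.array([x0,y0])+(np.atleast_2d(pts)+.5)/s-.5
E
python3 - <<'E'
from h import *
np.set_printoptions(precision=4,suppress=True)
t=load("top0.pkl"); s=load("side0.pkl")
# screws order: back-left, back-right, front-right, front-left
T=uc([(70,144),(582,77),(627,392),(107,460)],235,205,6); S=uc([(188,45),(502,84),(428,475),(68,425)],255,230,5)
P=onplane(t,T,.045); print("top screws",P); 
print(np.linalg.norm(P-np.roll(P,-1,0),axis=1), P.mean(0), np.degrees(np.arctan2(*(P[0]-P[3])[1::-1])),np.degrees(np.arctan2(*(P[1]-P[2])[1::-1])),np.degrees(np.arctan2(*(P[0]-P[1])[1::-1]))-90)
# side order: BL? back is left in side view; left(y+) is bottom
Sm=S[[3,0,1,2]] # guess
Q=onplane(s,Sm,.045); print("side screws",Q, Q.mean(0))
for a in range(4):print(tri(t,T[a],s,Sm[a]))
pt=uc([(207,282)],235,205,6); ps=uc([(270,335)],255,230,5); print("pin",onplane(t,pt,.058),onplane(s,ps,.058),tri(t,pt,s,ps))
print("dial skirt c",onplane(t,uc([(502,285)],235,205,6),.05), "pointer",onplane(t,uc([(490,250)],235,205,6),.076))
pc=uc([(125,150),(235,118),(273,290),(168,308)],375,265,7)
print("pack panel",onplane(t,pc,.066)); print(onplane(t,[(402.8,295.2)],.066),onplane(s,[(400,202.5)],.066),tri(t,[(402.8,295.2)],s,[(400,202.5)]))
sc=uc([(125,190),(305,196),(310,272),(127,267)],370,170,7); print(onplane(s,sc,.066))
E
```

```text
top screws [[ 0.6134  0.135   0.045 ]
 [ 0.6456 -0.0965  0.045 ]
 [ 0.501  -0.1163  0.045 ]
 [ 0.4693  0.1142  0.045 ]]
[0.2337 0.1459 0.2327 0.1456] [0.5573 0.0091 0.045 ] 8.214637360786373 7.816150612725766 7.921906238360549
side screws [[ 0.6114  0.133   0.045 ]
 [ 0.6429 -0.098   0.045 ]
 [ 0.4975 -0.1178  0.045 ]
 [ 0.4669  0.113   0.045 ]] [0.5547 0.0076 0.045 ]
(array([0.6118, 0.1345, 0.0471]), np.float64(0.002100029054576345))
(array([ 0.6437, -0.0966,  0.0466]), np.float64(0.002770564176624488))
(array([ 0.499 , -0.1163,  0.0465]), np.float64(0.0035734207467671268))
(array([0.4679, 0.1139, 0.0463]), np.float64(0.0023704173014822342))
pin [[0.5474 0.0703 0.058 ]] [[0.546 0.073 0.058]] (array([0.5474, 0.0705, 0.0551]), np.float64(0.0011095657732588411))
dial skirt c [[ 0.5483 -0.0606  0.05  ]] pointer [[ 0.5586 -0.0552  0.076 ]]
pack panel [[ 0.4554 -0.255   0.066 ]
 [ 0.4676 -0.2967  0.066 ]
 [ 0.403  -0.3093  0.066 ]
 [ 0.3962 -0.2699  0.066 ]]
[[ 0.4312 -0.2817  0.066 ]] [[ 0.4286 -0.284   0.066 ]] (array([ 0.4296, -0.2814,  0.0681]), np.float64(0.0026729848627876293))
[[ 0.4629 -0.2971  0.066 ]
 [ 0.4015 -0.3138  0.066 ]
 [ 0.3921 -0.2716  0.066 ]
 [ 0.4528 -0.2543  0.066 ]]
```

>>> send_rows([
  [[0.1, -0.06, 0], [0, 0, 0], -1],
  [[0.22, -0.13, 0.01], [0, 0, 0], -1],
  [[0.35, -0.2, 0.02], [0, 0, 0], -0.6],
  [[0.48, -0.28, 0.03], [0, 0, 0], -0.4],
  [[0.6, -0.35, 0.04], [0, 0, 0], -0.2],
  [[0.72, -0.42, 0.05], [0, 0, 0], -0.2],
  [[0.85, -0.49, 0.06], [0, 0, 0], -0.2],
  [[0.98, -0.56, 0.06], [0, 0, 0], -0.2],
])

```text
time_s: 0.77
tcp_pos: [0.2856, -0.366, 0.2292]
tool_rot: [-179.9, 0.0, 19.4]
wrist_force: [-1.2, 0.7, -0.2]
gripper_width: 0.0535
```

>>> send_rows([
  [[0.13, -0.07, 0], [0, 0, 0], -0.2],
  [[0.25, -0.14, 0.01], [0, 0, 0], -0.2],
  [[0.37, -0.21, 0.02], [0, 0, 0], -0.2],
  [[0.5, -0.28, 0.03], [0, 0, 0], -0.2],
  [[0.62, -0.35, 0.04], [0, 0, 0], -0.2],
  [[0.75, -0.42, 0.05], [0, 0, 0], -0.2],
  [[0.87, -0.5, 0.06], [0, 0, 0], -0.2],
  [[0.99, -0.57, 0.06], [0, 0, 0], -0.2],
])

```text
time_s: 1.43
tcp_pos: [0.3972, -0.2359, 0.2202]
tool_rot: [-179.9, 0.0, 19.4]
wrist_force: [-0.3, -0.6, 0.7]
gripper_width: 0.0527
```

```bash
cat > to.py <<'E'
import sys,numpy as np
from scipy.spatial.transform import Rotation as R
from cell import ctrl
def to(p,yaw):
    s=ctrl.sense(); r=R.from_euler('xyz',s['tool_rot'],degrees=True)
    d=r.inv().apply(np.array(p)-s['tcp_pos'])/.15
    rv=(r.inv()*R.from_euler('xyz',[180,0,yaw],degrees=True)).as_rotvec()/(np.pi/2)
    print("t",round(s['time_s'],2),"tcp",s['tcp_pos'].round(4),"rot",s['tool_rot'].round(2),"F",s['wrist_force'].round(1),"w",round(s['gripper_width'],4)); print("shift",d.round(3),"turn",rv.round(3))
if __name__=="__main__":
    a=list(map(float,sys.argv[1:])); to(a[:3],a[3])
E
python3 to.py .548 -.061 .13 26.6
```

```text
t 1.43 tcp [ 0.3972 -0.2359  0.2202] rot [-1.7994e+02  2.0000e-02  1.9420e+01] F [-0.3 -0.6  0.7] w 0.0527
shift [ 1.336 -0.765  0.602] turn [-0.001  0.    -0.08 ]
```

>>> send_rows([
  [[0.13, -0.07, 0.02], [0, 0, 0], -0.2],
  [[0.25, -0.14, 0.05], [0, 0, 0], -0.2],
  [[0.37, -0.21, 0.1], [0, 0, 0], -0.2],
  [[0.5, -0.28, 0.15], [0, 0, 0], -0.2],
  [[0.62, -0.35, 0.2], [0, 0, 0], -0.2],
  [[0.75, -0.42, 0.25], [0, 0, 0], -0.2],
  [[0.87, -0.5, 0.3], [0, 0, 0], -0.2],
  [[0.97, -0.56, 0.3], [0, 0, 0], -0.2],
])

```text
time_s: 2.1
tcp_pos: [0.5062, -0.1079, 0.174]
tool_rot: [-179.9, 0.1, 19.4]
wrist_force: [-0.2, 0.5, -0.7]
gripper_width: 0.0528
```

```bash
python3 to.py .548 -.061 .10 26.6
```

```text
t 2.1 tcp [ 0.5062 -0.1079  0.174 ] rot [-1.7987e+02  1.2000e-01  1.9440e+01] F [-0.2  0.5 -0.7] w 0.0528
shift [ 0.368 -0.201  0.493] turn [-0.002  0.001 -0.08 ]
```

>>> send_rows([
  [[0.12, -0.07, 0.15], [0, 0, -0.04], -0.2],
  [[0.24, -0.13, 0.3], [0, 0, -0.08], -0.2],
  [[0.35, -0.2, 0.42], [0, 0, -0.08], -0.2],
  [[0.36, -0.2, 0.48], [0, 0, -0.08], -0.2],
  [[0.36, -0.2, 0.48], [0, 0, -0.08], -0.2],
  [[0.36, -0.2, 0.48], [0, 0, -0.08], -0.2],
  [[0.36, -0.2, 0.48], [0, 0, -0.08], -0.2],
  [[0.36, -0.2, 0.48], [0, 0, -0.08], -0.2],
])

```text
time_s: 2.77
tcp_pos: [0.5472, -0.0641, 0.1049]
tool_rot: [179.9, -0.1, 26.5]
wrist_force: [-0.5, 0.3, 0.5]
gripper_width: 0.0528
```

```bash
python3 to.py .548 -.061 .060 26.6
python3 - <<'E'
from cell import ctrl
from h import *
for n in("side","top"):
    d=ctrl.get_image(n); pickle.dump(d,open(f"{n}1.pkl","wb"))
    x0,y0=(265,190) if n=="side" else (250,180)
    crop(d,x0,y0,x0+130,y0+110,5,f"pics/{n}1.png")
E
```

```text
t 2.77 tcp [ 0.5472 -0.0641  0.1049] rot [ 1.7992e+02 -7.0000e-02  2.6550e+01] F [-0.5  0.3  0.5] w 0.0528
shift [ 0.013 -0.017  0.299] turn [ 0.001 -0.001 -0.001]
```

View pics/side1.png

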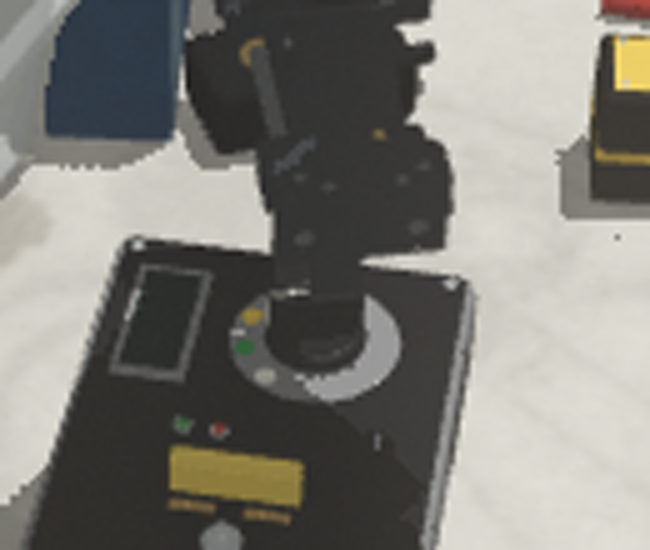

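The side view shows the fingers right above the dial at about (320,255) full-frame, with the pointer between green and yellow as seen from that side. I'll descend over the bar, leaving 5 mm above the skirt.

>>> send_rows([
  [[0.01, -0.02, 0.07], [0, 0, 0], -0.2],
  [[0.01, -0.02, 0.14], [0, 0, 0], -0.2],
  [[0.01, -0.02, 0.21], [0, 0, 0], -0.2],
  [[0.01, -0.02, 0.28], [0, 0, 0], -0.2],
  [[0.01, -0.02, 0.29], [0, 0, 0], -0.2],
  [[0.01, -0.02, 0.29], [0, 0, 0], -0.2],
  [[0.01, -0.02, 0.29], [0, 0, 0], -0.2],
  [[0.01, -0.02, 0.29], [0, 0, 0], -0.2],
])

```text
time_s: 3.53
tcp_pos: [0.5474, -0.06, 0.0606]
tool_rot: [180.0, -0.0, 26.6]
wrist_force: [-0.0, 0.2, -0.1]
gripper_width: 0.053
```

>>> send_rows([
  [[0, 0, 0], [0, 0, 0], 0.2],
  [[0, 0, 0], [0, 0, 0], 0.4],
  [[0, 0, 0], [0, 0, 0], 0.6],
  [[0, 0, 0], [0, 0, 0], 0.8],
  [[0, 0, 0], [0, 0, 0], 1],
  [[0, 0, 0], [0, 0, 0], 1],
  [[0, 0, 0], [0, 0, 0], 1],
  [[0, 0, 0], [0, 0, 0], 1],
], grip_force=15)

```text
time_s: 4.2
tcp_pos: [0.548, -0.0615, 0.0604]
tool_rot: [179.8, -0.1, 26.6]
wrist_force: [2.9, -9.7, -2.6]
gripper_width: 0.0116
```

```bash
python3 to.py .548 -.061 .060 -10.6
```

```text
t 4.2 tcp [ 0.548  -0.0615  0.0604] rot [ 1.7979e+02 -6.0000e-02  2.6610e+01] F [ 2.9 -9.7 -2.6] w 0.0116
shift [ 0.001 -0.003  0.003] turn [ 0.002 -0.001  0.413]
```

>>> send_rows([
  [[0, 0.01, 0], [0, 0, 0.06], 1],
  [[0, 0.01, 0], [0, 0, 0.12], 1],
  [[0, 0.01, 0], [0, 0, 0.18], 1],
  [[0, 0.01, 0], [0, 0, 0.24], 1],
  [[0, 0.01, 0], [0, 0, 0.3], 1],
  [[0, 0.01, 0], [0, 0, 0.36], 1],
  [[0, 0.01, 0], [0, 0, 0.415], 1],
  [[0, 0.01, 0], [0, 0, 0.415], 1],
])

```text
time_s: 4.87
tcp_pos: [0.5481, -0.0619, 0.0604]
tool_rot: [179.9, -0.1, -10.9]
wrist_force: [1.4, -4.1, -0.1]
gripper_width: 0.012
```

>>> send_rows([
  [[0, 0, 0], [0, 0, 0], 1],
  [[0, 0, 0], [0, 0, 0], 1],
  [[0, 0, 0], [0, 0, 0], 0.6],
  [[0, 0, 0], [0, 0, 0], 0.2],
  [[0, 0, 0], [0, 0, 0], -0.2],
  [[0, 0, 0], [0, 0, 0], -0.2],
  [[0, 0, 0], [0, 0, 0], -0.2],
  [[0, 0, 0], [0, 0, 0], -0.2],
])

```text
time_s: 5.53
tcp_pos: [0.5477, -0.0611, 0.0602]
tool_rot: [-180.0, 0.0, -10.7]
wrist_force: [-0.6, 0.0, -0.1]
gripper_width: 0.0488
```

```bash
python3 to.py .548 -.061 .060 -10.6
```

```text
t 5.53 tcp [ 0.5477 -0.0611  0.0602] rot [-1.7999e+02  1.0000e-02 -1.0720e+01] F [-0.6  0.  -0.1] w 0.0488
shift [ 0.002 -0.001  0.001] turn [-0.     0.    -0.001]
```

>>> send_rows([
  [[0, 0, -0.1], [0, 0, 0], -0.4],
  [[0, 0, -0.25], [0, 0, 0], -0.6],
  [[0, 0, -0.4], [0, 0, 0], -1],
  [[0, 0, -0.55], [0, 0, 0], -1],
  [[-0.1, 0.15, -0.6], [0, 0, -0.04], -1],
  [[-0.2, 0.3, -0.6], [0, 0, -0.09], -1],
  [[-0.3, 0.45, -0.6], [0, 0, -0.14], -1],
  [[-0.4, 0.6, -0.6], [0, 0, -0.18], -1],
])

```text
time_s: 6.2
tcp_pos: [0.4711, -0.139, 0.1504]
tool_rot: [180.0, -0.0, 5.7]
wrist_force: [0.7, -0.6, -0.5]
gripper_width: 0.0878
```

```bash
python3 to.py .430 -.2825 .15 14
python3 - <<'E'
from cell import ctrl
from h import *
for n in("side","top"):
    d=ctrl.get_image(n); pickle.dump(d,open(f"{n}2.pkl","wb"))
    x0,y0=(265,190) if n=="side" else (250,180)
    crop(d,x0,y0,x0+130,y0+110,5,f"pics/{n}2.png")
E
```

```text
t 6.2 tcp [ 0.4711 -0.139   0.1504] rot [ 1.7999e+02 -2.0000e-02  5.7300e+00] F [ 0.7 -0.6 -0.5] w 0.0878
shift [-0.368  0.924  0.003] turn [ 0.    -0.    -0.092]
```

View pics/side2.png

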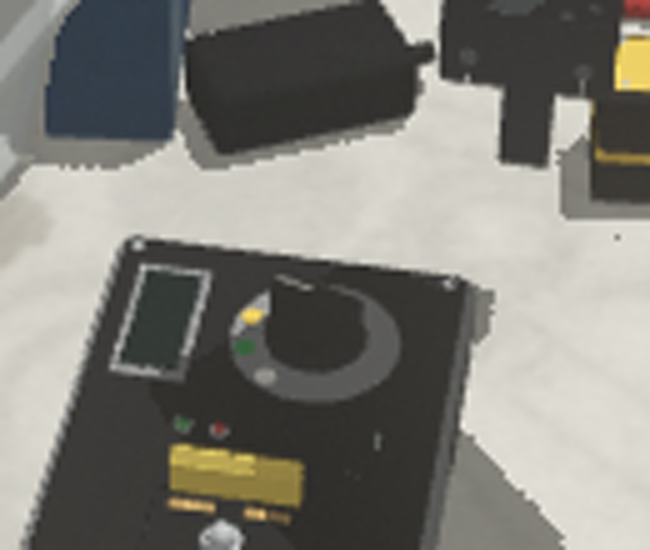

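View pics/top2.png

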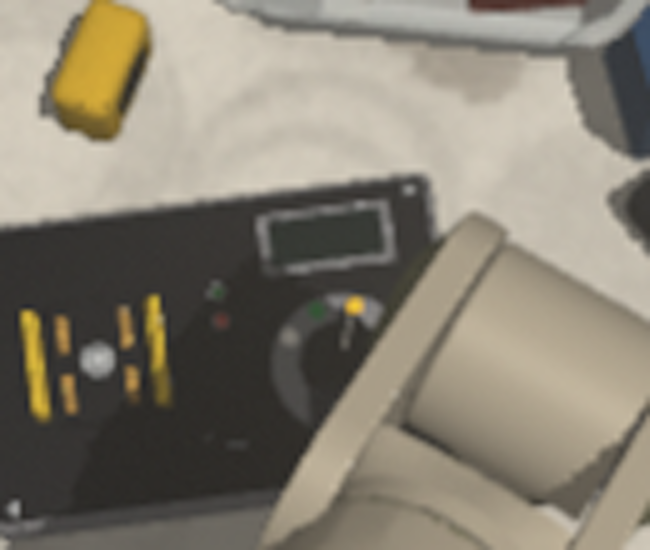

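The top view shows the pointer at (347,330) in the crop, aimed at the yellow dot at (355,305), so the dial is at yellow. Next I'll go over the pack.

>>> send_rows([
  [[-0.05, 0.15, 0], [0, 0, -0.02], -1],
  [[-0.12, 0.3, 0], [0, 0, -0.04], -1],
  [[-0.18, 0.45, 0], [0, 0, -0.06], -1],
  [[-0.24, 0.6, 0], [0, 0, -0.08], -1],
  [[-0.3, 0.75, 0], [0, 0, -0.09], -1],
  [[-0.36, 0.88, 0], [0, 0, -0.09], -1],
  [[-0.36, 0.92, 0], [0, 0, -0.09], -1],
  [[-0.36, 0.92, 0], [0, 0, -0.09], -1],
])

```text
time_s: 6.97
tcp_pos: [0.4317, -0.2818, 0.1501]
tool_rot: [180.0, -0.0, 13.4]
wrist_force: [0.6, 0.2, 0.3]
gripper_width: 0.0883
```

```bash
python3 to.py .430 -.2825 .03 14
python3 - <<'E'
from cell import ctrl
from h import *
for n in("side",):
    d=ctrl.get_image(n); pickle.dump(d,open(f"{n}3.pkl","wb"))
    crop(d,350,130,460,240,5,f"pics/{n}3.png")
E
```

```text
t 6.97 tcp [ 0.4317 -0.2818  0.1501] rot [ 1.800e+02 -1.000e-02  1.344e+01] F [0.6 0.2 0.3] w 0.0883
shift [-0.012  0.002  0.801] turn [ 0.    -0.    -0.006]
```

View pics/side3.png

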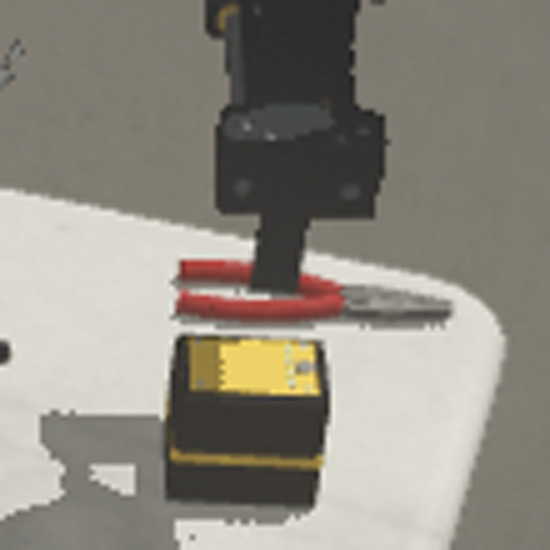

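>>> send_rows([
  [[-0.01, 0, 0.12], [0, 0, -0.006], -1],
  [[-0.01, 0, 0.25], [0, 0, -0.006], -1],
  [[-0.01, 0, 0.38], [0, 0, -0.006], -1],
  [[-0.01, 0, 0.5], [0, 0, -0.006], -1],
  [[-0.01, 0, 0.62], [0, 0, -0.006], -1],
  [[-0.01, 0, 0.74], [0, 0, -0.006], -1],
  [[-0.01, 0, 0.8], [0, 0, -0.006], -1],
  [[-0.01, 0, 0.8], [0, 0, -0.006], -1],
])

```text
time_s: 7.68
tcp_pos: [0.4298, -0.2797, 0.0288]
tool_rot: [-179.8, 0.1, 14.2]
wrist_force: [-0.3, -0.9, -0.2]
gripper_width: 0.0882
```

>>> send_rows([
  [[0, 0, 0], [0, 0, 0], -0.8],
  [[0, 0, 0], [0, 0, 0], -0.6],
  [[0, 0, 0], [0, 0, 0], -0.4],
  [[0, 0, 0], [0, 0, 0], -0.2],
  [[0, 0, 0], [0, 0, 0], 0],
  [[0, 0, 0], [0, 0, 0], 0.3],
  [[0, 0, 0], [0, 0, 0], 0.3],
  [[0, 0, 0], [0, 0, 0], 0.3],
], grip_force=40)

```text
time_s: 8.35
tcp_pos: [0.4302, -0.2818, 0.0308]
tool_rot: [179.9, -0.0, 14.1]
wrist_force: [-0.8, 0.5, 4.8]
gripper_width: 0.0539
```

```bash
python3 to.py .430 -.2825 .15 14
python3 - <<'E'
from cell import ctrl
from h import *
for n in("side",):
    d=ctrl.get_image(n); pickle.dump(d,open(f"{n}4.pkl","wb"))
    crop(d,350,130,460,240,5,f"pics/{n}4.png")
E
```

```text
t 8.35 tcp [ 0.4302 -0.2818  0.0308] rot [ 1.7993e+02 -3.0000e-02  1.4100e+01] F [-0.8  0.5  4.8] w 0.0539
shift [-0.002  0.005 -0.795] turn [ 0.001 -0.     0.001]
```

View pics/side4.png

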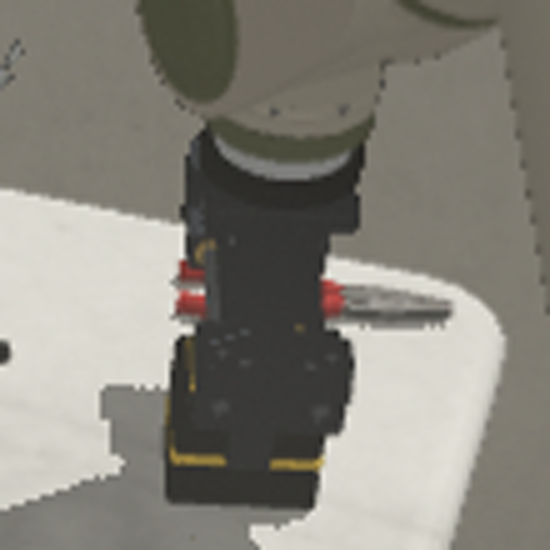

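The pack is gripped at 53.9 mm, with the finger centred on the pack to within about 1–2 mm (crop x 247 against 245). Now I'll lift it and carry it to the dock.

>>> send_rows([
  [[0, 0, -0.06], [0, 0, 0], 0.3],
  [[0, 0, -0.15], [0, 0, 0], 0.3],
  [[0, 0, -0.27], [0, 0, 0], 0.3],
  [[0, 0, -0.4], [0, 0, 0], 0.3],
  [[0.04, -0.06, -0.53], [0, 0, 0], 0.3],
  [[0.1, -0.16, -0.65], [0, 0, 0], 0.3],
  [[0.18, -0.28, -0.75], [0, 0, 0], 0.3],
  [[0.26, -0.4, -0.82], [0, 0, 0], 0.3],
])

```text
time_s: 9.07
tcp_pos: [0.4531, -0.2128, 0.1545]
tool_rot: [-180.0, -0.0, 14.1]
wrist_force: [0.3, -0.6, -3.9]
gripper_width: 0.054
```

>>> send_rows([
  [[0.08, -0.12, 0], [0, 0, 0], 0.3],
  [[0.16, -0.24, 0], [0, 0, 0], 0.3],
  [[0.24, -0.36, 0], [0, 0, 0.01], 0.3],
  [[0.32, -0.48, 0], [0, 0, 0.02], 0.3],
  [[0.4, -0.6, 0], [0, 0, 0.03], 0.3],
  [[0.48, -0.72, 0], [0, 0, 0.04], 0.3],
  [[0.54, -0.84, 0], [0, 0, 0.05], 0.3],
  [[0.6, -0.92, 0], [0, 0, 0.06], 0.3],
])

```text
time_s: 9.73
tcp_pos: [0.5062, -0.056, 0.153]
tool_rot: [-179.9, 0.1, 8.7]
wrist_force: [1.1, -0.6, -4.2]
gripper_width: 0.0541
```

```bash
python3 to.py .5475 .0697 .13 8
```

```text
t 9.73 tcp [ 0.5062 -0.056   0.153 ] rot [-1.7993e+02  1.0000e-01  8.7100e+00] F [ 1.1 -0.6 -4.2] w 0.0541
shift [ 0.399 -0.786  0.153] turn [-0.001  0.001  0.008]
```

>>> send_rows([
  [[0.07, -0.14, 0], [0, 0, 0.005], 0.3],
  [[0.14, -0.28, 0], [0, 0, 0.005], 0.3],
  [[0.21, -0.42, 0], [0, 0, 0.005], 0.3],
  [[0.28, -0.56, 0], [0, 0, 0.005], 0.3],
  [[0.35, -0.68, 0], [0, 0, 0.005], 0.3],
  [[0.38, -0.75, 0.05], [0, 0, 0.005], 0.3],
  [[0.38, -0.75, 0.08], [0, 0, 0.005], 0.3],
  [[0.38, -0.75, 0.1], [0, 0, 0.005], 0.3],
])

```text
time_s: 10.4
tcp_pos: [0.5453, 0.0618, 0.1369]
tool_rot: [-180.0, 0.2, 8.3]
wrist_force: [-0.3, -0.5, -3.0]
gripper_width: 0.0536
```

>>> send_rows([
  [[0, 0, 0], [0, 0, 0], 0.3],
  [[0, 0, 0], [0, 0, 0], 0.3],
  [[0, 0, 0], [0, 0, 0], 0.3],
  [[0, 0, 0], [0, 0, 0], 0.3],
  [[0, 0, 0], [0, 0, 0], 0.3],
  [[0, 0, 0], [0, 0, 0], 0.3],
  [[0, 0, 0], [0, 0, 0], 0.3],
  [[0, 0, 0], [0, 0, 0], 0.3],
])

```text
time_s: 11.07
tcp_pos: [0.5462, 0.0619, 0.1383]
tool_rot: [180.0, -0.0, 8.3]
wrist_force: [1.2, -0.1, -4.1]
gripper_width: 0.0535
```

```bash
python3 to.py .5475 .0697 .095 8
python3 - <<'E'
from cell import ctrl
from h import *
for n in("side","top"):
    d=ctrl.get_image(n); pickle.dump(d,open(f"{n}5.pkl","wb"))
    x0,y0=(245,210) if n=="side" else (215,180)
    crop(d,x0,y0,x0+130,y0+110,5,f"pics/{n}5.png")
E
```

```text
t 11.07 tcp [0.5462 0.0619 0.1383] rot [ 1.80e+02 -1.00e-02  8.25e+00] F [ 1.2 -0.1 -4.1] w 0.0535
shift [ 0.016 -0.05   0.289] turn [ 0.    -0.     0.003]
```

View pics/side5.png

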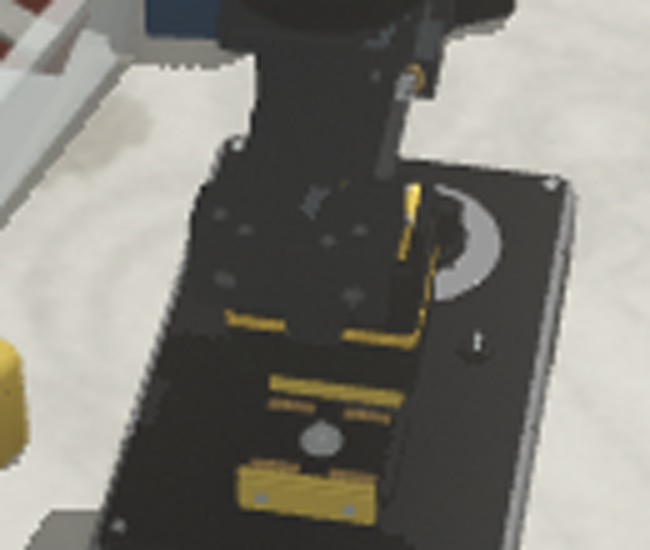

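View pics/top5.png

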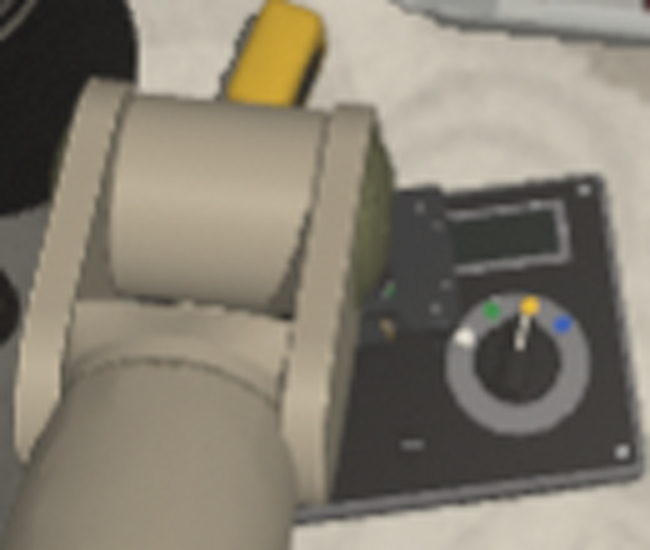

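Run:
```python
from h import *
np.set_printoptions(precision=4,suppress=True)
s=load("side5.pkl")
tcp=np.array([.5462,.0619,.1383]); a=np.radians(8.25); ex=np.array([np.cos(a),np.sin(a),0]); ey=np.array([-np.sin(a),np.cos(a),0])
b,m=blobs(s,(18,100,60),(34,255,255),(285,262,332,285),3)
for x in b: print(x[0],x[1], x[2].reshape(-1,2)[x[2].reshape(-1,2)[:,0].argmin()],x[2].reshape(-1,2)[x[2].reshape(-1,2)[:,0].argmax()])
c,r=ray(s,uc([(224,318),(417,343),(284,326),(343,334)],245,210,5))
n=ey; p0=tcp+.027*ey
k=((p0-c)@n)/(r@n); P=c+r*k[:,None]; L=P-tcp
print(np.c_[L@ex,L@ey,L[:,2]])
print("finger edges on back plane?")
```

```text
22.5 ((320.5, 277.5), (3.0, 15.0), 90.0) [313 276] [328 278]
16.5 ((295.4189147949219, 273.98651123046875), (11.343530654907227, 2.46598482131958), 9.462322235107422) [290 272] [301 275]
[[ 0.036   0.027  -0.0025]
 [-0.0395  0.027  -0.003 ]
 [ 0.0125  0.027  -0.0028]
 [-0.0106  0.027  -0.0031]]
finger edges on back plane?
```

The band ends give a pack offset of about −1.7 mm in x, and the side camera's own bias here is also about −1.7 mm. The pack is therefore centred in the hand. The dial is on yellow in both views, so I'll align and then lower.

>>> send_rows([
  [[0.01, -0.03, 0], [0, 0, 0.003], 0.3],
  [[0.015, -0.05, 0], [0, 0, 0.003], 0.3],
  [[0.015, -0.05, 0.05], [0, 0, 0.003], 0.3],
  [[0.015, -0.05, 0.1], [0, 0, 0.003], 0.3],
  [[0.015, -0.05, 0.16], [0, 0, 0.003], 0.3],
  [[0.015, -0.05, 0.22], [0, 0, 0.003], 0.3],
  [[0.015, -0.05, 0.27], [0, 0, 0.003], 0.3],
  [[0.015, -0.05, 0.27], [0, 0, 0.003], 0.3],
])

```text
time_s: 11.83
tcp_pos: [0.5464, 0.0696, 0.0956]
tool_rot: [-180.0, 0.2, 8.0]
wrist_force: [0.2, -0.4, -4.3]
gripper_width: 0.054
```

```bash
python3 to.py .5475 .0697 .091 8
python3 - <<'E'
from cell import ctrl
from h import *
for n in("side",):
    d=ctrl.get_image(n); pickle.dump(d,open(f"{n}6.pkl","wb"))
    x0,y0=(245,210) if n=="side" else (215,180)
    crop(d,x0,y0,x0+130,y0+110,5,f"pics/{n}6.png")
E
```

```text
t 11.83 tcp [0.5464 0.0696 0.0956] rot [-179.96    0.19    7.97] F [ 0.2 -0.4 -4.3] w 0.054
shift [0.008 0.001 0.031] turn [-0.     0.002 -0.   ]
```

View pics/side6.png

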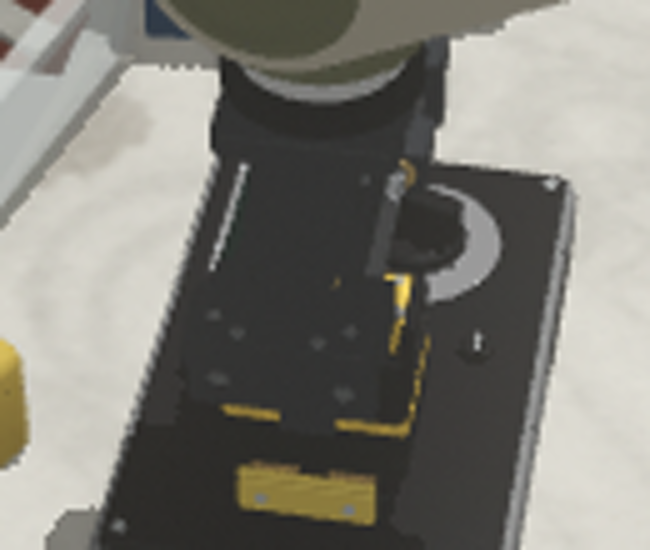

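>>> send_rows([
  [[0.007, 0, 0.005], [0, 0, 0], 0.3],
  [[0.007, 0, 0.01], [0, 0, 0], 0.3],
  [[0.007, 0, 0.015], [0, 0, 0], 0.3],
  [[0.007, 0, 0.02], [0, 0, 0], 0.3],
  [[0.007, 0, 0.03], [0, 0, 0], 0.3],
  [[0.007, 0, 0.04], [0, 0, 0], 0.3],
  [[0.007, 0, 0.045], [0, 0, 0], 0.3],
  [[0.007, 0, 0.045], [0, 0, 0], 0.3],
])

```text
time_s: 12.55
tcp_pos: [0.5483, 0.0698, 0.0907]
tool_rot: [-180.0, 0.0, 8.0]
wrist_force: [0.4, 1.0, -3.6]
gripper_width: 0.0537
```

```bash
python3 to.py .5475 .0697 .081 8
```

```text
t 12.55 tcp [0.5483 0.0698 0.0907] rot [-1.7999e+02  2.0000e-02  7.9800e+00] F [ 0.4  1.  -3.6] w 0.0537
shift [-0.005  0.     0.065] turn [-0.  0. -0.]
```

>>> send_rows([
  [[0, 0, 0.004], [0, 0, 0], 0.3],
  [[0, 0, 0.008], [0, 0, 0], 0.3],
  [[0, 0, 0.012], [0, 0, 0], 0.3],
  [[0, 0, 0.016], [0, 0, 0], 0.3],
  [[0, 0, 0.02], [0, 0, 0], 0.3],
  [[0, 0, 0.02], [0, 0, 0], 0.3],
  [[0, 0, 0.02], [0, 0, 0], 0.3],
  [[0, 0, 0.02], [0, 0, 0], 0.3],
])

```text
time_s: 13.22
tcp_pos: [0.5484, 0.0698, 0.088]
tool_rot: [180.0, -0.0, 8.0]
wrist_force: [0.2, -0.8, -3.8]
gripper_width: 0.0539
```

```bash
python3 to.py .5475 .0697 .081 8
```

```text
t 13.22 tcp [0.5484 0.0698 0.088 ] rot [180.    -0.     7.98] F [ 0.2 -0.8 -3.8] w 0.0539
shift [-0.006 -0.     0.047] turn [ 0. -0. -0.]
```

No contact 3 mm below tip height, so the socket seems to be over the pin. I'll continue down to the deck.

>>> send_rows([
  [[0, 0, 0.006], [0, 0, 0], 0.3],
  [[0, 0, 0.012], [0, 0, 0], 0.3],
  [[0, 0, 0.018], [0, 0, 0], 0.3],
  [[0, 0, 0.024], [0, 0, 0], 0.3],
  [[0, 0, 0.03], [0, 0, 0], 0.3],
  [[0, 0, 0.036], [0, 0, 0], 0.3],
  [[0, 0, 0.04], [0, 0, 0], 0.3],
  [[0, 0, 0.04], [0, 0, 0], 0.3],
])

```text
time_s: 13.88
tcp_pos: [0.5484, 0.0698, 0.082]
tool_rot: [-180.0, -0.0, 8.0]
wrist_force: [-0.7, 0.2, -4.5]
gripper_width: 0.0538
```

```bash
python3 to.py .5475 .0697 .075 8
python3 - <<'E'
from cell import ctrl
from h import *
for n in("side","top"):
    d=ctrl.get_image(n); pickle.dump(d,open(f"{n}7.pkl","wb"))
    x0,y0=(245,210) if n=="side" else (215,180)
    crop(d,x0,y0,x0+130,y0+110,5,f"pics/{n}7.png")
E
```

```text
t 13.88 tcp [0.5484 0.0698 0.082 ] rot [-180.     -0.      7.98] F [-0.7  0.2 -4.5] w 0.0538
shift [-0.006 -0.     0.046] turn [-0. -0. -0.]
```

View pics/side7.png

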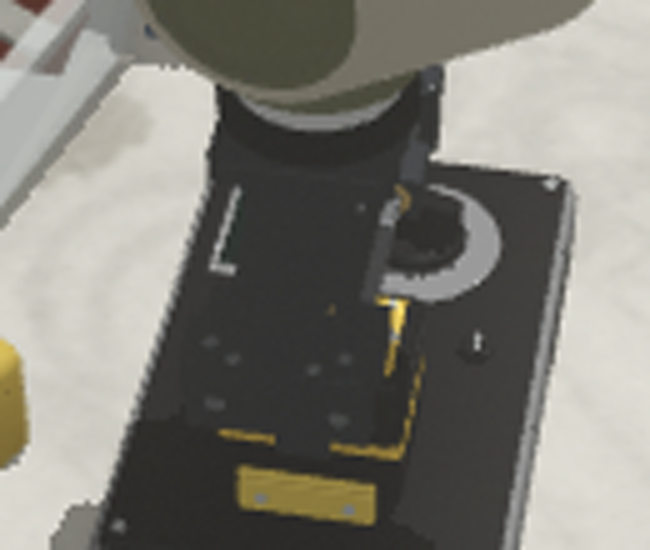

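The pack is inside the guides, with its yellow band edge now close above the near guide at (305,470), and nothing is jamming. Time to press.

>>> send_rows([
  [[0, 0, 0.006], [0, 0, 0], 0.3],
  [[0, 0, 0.012], [0, 0, 0], 0.3],
  [[0, 0, 0.018], [0, 0, 0], 0.3],
  [[0, 0, 0.024], [0, 0, 0], 0.3],
  [[0, 0, 0.03], [0, 0, 0], 0.3],
  [[0, 0, 0.036], [0, 0, 0], 0.3],
  [[0, 0, 0.042], [0, 0, 0], 0.3],
  [[0, 0, 0.046], [0, 0, 0], 0.3],
], grip_force=50)

```text
time_s: 14.65
tcp_pos: [0.5485, 0.0698, 0.0758]
tool_rot: [180.0, -0.0, 8.0]
wrist_force: [-7.4, 0.4, 15.6]
gripper_width: 0.0535
```

```bash
python3 to.py .5475 .0697 .075 8
```

```text
t 14.65 tcp [0.5485 0.0698 0.0758] rot [ 1.7999e+02 -4.0000e-02  7.9900e+00] F [-7.4  0.4 15.6] w 0.0535
shift [-0.007 -0.     0.006] turn [ 0. -0. -0.]
```

The reaction is about 20 N net of the pack's weight, so the deck is at its stop. A −7 N side load in x suggests the pack is about 1 mm too far forward against the pin, so I'll ease it back and press slightly more.

>>> send_rows([
  [[-0.003, 0, 0.002], [0, 0, 0], 0.3],
  [[-0.006, 0, 0.004], [0, 0, 0], 0.3],
  [[-0.007, 0, 0.006], [0, 0, 0], 0.3],
  [[-0.007, 0, 0.006], [0, 0, 0], 0.3],
  [[-0.007, 0, 0.006], [0, 0, 0], 0.3],
  [[-0.007, 0, 0.006], [0, 0, 0], 0.3],
  [[-0.007, 0, 0.006], [0, 0, 0], 0.3],
  [[-0.007, 0, 0.006], [0, 0, 0], 0.3],
])

```text
time_s: 15.32
tcp_pos: [0.5485, 0.0698, 0.0758]
tool_rot: [180.0, -0.2, 8.0]
wrist_force: [-1.3, 1.9, 11.8]
gripper_width: 0.0533
```

```bash
python3 to.py .5475 .0697 .075 8
python3 - <<'E'
from cell import ctrl
from h import *
for n in("side","top"):
    d=ctrl.get_image(n); pickle.dump(d,open(f"{n}8.pkl","wb"))
    x0,y0=(245,210) if n=="side" else (215,180)
    crop(d,x0,y0,x0+130,y0+110,5,f"pics/{n}8.png")
E
```

```text
t 15.32 tcp [0.5485 0.0698 0.0758] rot [179.98  -0.21   7.98] F [-1.3  1.9 11.8] w 0.0533
shift [-0.007 -0.     0.006] turn [ 0.    -0.002 -0.   ]
```

View pics/side8.png

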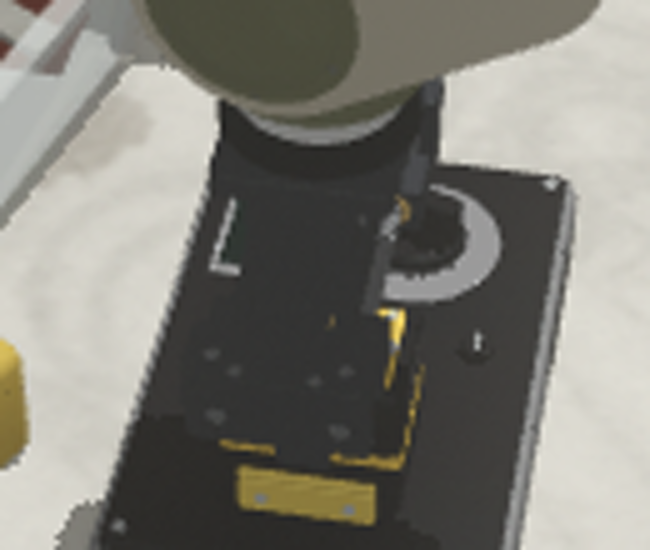

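View pics/top8.png

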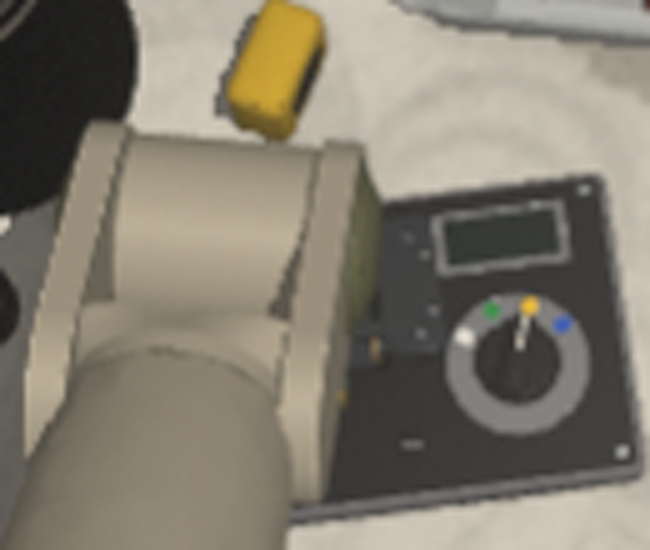

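The dial still points at yellow, (522,330) towards the dot at (530,305), and the pack sits low between the guides. I'll press a little harder to confirm the bottom stop.

>>> send_rows([
  [[0, 0, 0.004], [0, 0, 0], 0.3],
  [[0, 0, 0.008], [0, 0, 0], 0.3],
  [[0, 0, 0.012], [0, 0, 0], 0.3],
  [[0, 0, 0.012], [0, 0, 0], 0.3],
  [[0, 0, 0.012], [0, 0, 0], 0.3],
  [[0, 0, 0.012], [0, 0, 0], 0.3],
  [[0, 0, 0.012], [0, 0, 0], 0.3],
  [[0, 0, 0.012], [0, 0, 0], 0.3],
])

```text
time_s: 16.08
tcp_pos: [0.5486, 0.0698, 0.0758]
tool_rot: [180.0, -0.2, 8.0]
wrist_force: [-10.4, 1.5, 28.6]
gripper_width: 0.0536
```

```bash
python3 to.py .5475 .0697 .075 8
python3 - <<'E'
from cell import ctrl
from h import *
s=load("side7.pkl"); d=ctrl.get_image("side"); pickle.dump(d,open("side9.pkl","wb"))
tcp0=np.array([.5485,.0698,.0758]); a=np.radians(8); ey=np.array([-np.sin(a),np.cos(a),0])
for f in(5,6,7,8,9):
    q=load(f"side{f}.pkl"); b,m=blobs(q,(18,90,60),(34,255,255),(286,262,330,303),3)
    for x in b: print(f,x[0],np.round(x[1][0],1),end=' ')
    print()
    tcps={5:(.5462,.0619),6:(.5464,.0696),7:(.5484,.0698),8:(.5485,.0698),9:(.5485,.0698)}[f]
    p0=np.array([*tcps,.09])+.027*ey
    for x in b:
        c,r=ray(q,[x[1][0]]); k=((p0-c)@ey)/(r@ey); print("   ",(c+r*k[:,None]).round(4))
E
```

```text
t 16.08 tcp [0.5486 0.0698 0.0758] rot [179.96  -0.24   7.99] F [-10.4   1.5  28.6] w 0.0536
shift [-0.007 -0.     0.005] turn [ 0.    -0.003 -0.   ]
5 6.0 [318.  292.7] 5 5.5 [303.  290.5] 5 59.5 [311.9 287.7] 5 16.5 [295.4 274. ] 5 23.5 [321.9 276.9] 
    [[0.522  0.0858 0.091 ]]
    [[0.552  0.09   0.0916]]
    [[0.5342 0.0875 0.103 ]]
    [[0.5663 0.092  0.1356]]
    [[0.515  0.0848 0.1369]]
6 12.5 [294.5 292. ] 6 21.0 [320.2 295.1] 6 5.0 [323.5 276.4] 6 9.0 [325.2 267.8] 
    [[0.5664 0.0997 0.0924]]
    [[0.5155 0.0925 0.0934]]
    [[0.5097 0.0917 0.1468]]
    [[0.507  0.0913 0.1702]]
7 9.5 [293.6 296.6] 7 20.5 [321.  297.5] 7 4.5 [322.6 280.9] 7 10.0 [324.1 272.8] 
    [[0.5686 0.0999 0.0785]]
    [[0.5138 0.0922 0.0864]]
    [[0.5113 0.0919 0.134 ]]
    [[0.5088 0.0915 0.1564]]
8 12.0 [318. 301.] 8 7.5 [294.  298.8] 8 8.0 [324. 275.] 
    [[0.5196 0.093  0.075 ]]
    [[0.5677 0.0998 0.0721]]
    [[0.5089 0.0915 0.1506]]
9 5.0 [294.  298.9] 9 10.0 [323.  296.8] 9 8.0 [324. 275.] 
    [[0.5678 0.0998 0.0719]]
    [[0.5098 0.0916 0.0894]]
    [[0.5089 0.0915 0.1506]]
```

TCP z stayed at 0.0758 m while the force rose from 12 to 29 N, so this is the hard stop. The band's drop (20.4 mm) matches the TCP's (19.8 mm), so the pack hasn't slipped. I'll ease the excess load and hold.

>>> send_rows([
  [[-0.003, 0, -0.003], [0, 0, 0], 0.3],
  [[-0.005, 0, -0.004], [0, 0, 0], 0.3],
  [[-0.005, 0, -0.004], [0, 0, 0], 0.3],
  [[-0.005, 0, -0.004], [0, 0, 0], 0.3],
  [[-0.005, 0, -0.004], [0, 0, 0], 0.3],
  [[-0.005, 0, -0.004], [0, 0, 0], 0.3],
  [[-0.005, 0, -0.004], [0, 0, 0], 0.3],
  [[-0.005, 0, -0.004], [0, 0, 0], 0.3],
])

```text
time_s: 16.8
tcp_pos: [0.5485, 0.0699, 0.0758]
tool_rot: [180.0, -0.3, 8.0]
wrist_force: [-3.0, 2.0, 19.8]
gripper_width: 0.0534
```

>>> send_rows([
  [[0, 0, 0], [0, 0, 0], 0.3],
  [[0, 0, 0], [0, 0, 0], 0.3],
  [[0, 0, 0], [0, 0, 0], 0.3],
  [[0, 0, 0], [0, 0, 0], 0.3],
  [[0, 0, 0], [0, 0, 0], 0.3],
  [[0, 0, 0], [0, 0, 0], 0.3],
  [[0, 0, 0], [0, 0, 0], 0.3],
  [[0, 0, 0], [0, 0, 0], 0.3],
])

```text
time_s: 17.47
tcp_pos: [0.5485, 0.0698, 0.0758]
tool_rot: [180.0, -0.3, 8.0]
wrist_force: [-1.4, 2.5, 20.8]
gripper_width: 0.0537
```

```bash
python3 to.py .5475 .0697 .075 8
```

```text
t 17.47 tcp [0.5485 0.0698 0.0758] rot [179.96  -0.35   7.98] F [-1.4  2.5 20.8] w 0.0537
shift [-0.007 -0.     0.005] turn [ 0.    -0.004 -0.   ]
```

The press is steady at about 21 N on the stop with little side load, and the dial is at yellow. Handing in.

Run:
```python
from cell import ctrl
print(ctrl.hand_in())
```

```text
the job is handed in; nothing more can be done
None
```

I turned the dial from green to yellow, put the yellow pack on the dock's pin, pressed it to the bottom stop, and handed the job in at about 17.5 s while still holding it there. The hand-in gave no verdict.

**Last checks**
- **Dial:** its pointer was on the yellow dot in the top view while the pack was pressed. I took no picture of it after that.
- **Pack on the pin:** it went past the pin's tip height with no contact force, all the way to the deck. The finger tips ended at z = 0.0758 m. At the end the hand read 8.0° yaw (tester about 8°) and 0.35° tilt.
- **Bottom stop:** that height stayed the same when I pressed from 12 up to 29 N. I then eased off to a steady 21 N, with side forces under 3 N, gripping at 50 N.
- **Slip:** the pack's yellow band dropped 20.4 mm while the finger tips dropped 19.8 mm, so the pack had not slipped in the grip.
- **Other things on the table:** nothing got in the way of the arm. I made no final measurement of the blue pack or the bystanders.

**Small disagreements**
- **Cameras:** the two cameras differed by about 2–3 mm, within their stated accuracy. I used the dial's position, felt when gripping it, to settle the dock position.
- **Position on the pin:** the hand settled about 1 mm further along x than I had calculated. The pin pushed back with up to 10 N until I eased it.

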